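Switch on the kitchen scale and tare it with the bowl on it

ROBOT

A 6-joint arm with a two-finger parallel gripper is mounted at the origin on a cart in front of the work surface, level with it; the furniture and walls round the work are solid. World frame = base frame: x ahead of the robot, y to its left, z up, the work surface at z = 0. Lengths are in m, angles in rad, forces in N, time in s.
With the tool pointing down it reaches from about 0.35 to 0.975 m from the base axis. Payload 4.9 kg.
Tool frame: the origin (TCP) lies at the very end of the fingers, on their centre line; the grasp point (between the pads) lies 19 mm behind it; z points along the fingers, y is the line along which they close (so a half turn about z gives the same grasp; the last joint's range is limited). The gripper opens to 85 mm and grips with 20 to 120 N. Pads are 22 mm wide; open, the fingers measure 114 mm over their backs; the gripper's body (76 mm by 85 mm) begins 54 mm behind the grasp point. The pads swing forward as they close: fully open they stand 13 mm farther back than shut.
Start: joints at [1.175, 0.053, 1.613, -0, 1.476, -0.119], TCP at [0.171, 0.601, 0.231] pointing down, gripper open.
Joint ranges: [-3.01, 3.01], [-1.01, 2.22], [0.06, 2.58], [-1.02, 4.17], [0.09, 2.62], [-3.14, 3.14]. Speed limits (rad/s): [2.57, 2.57, 3.14, 3.14, 3.14, 3.14].

INTERFACE

Orientations are given as a rotation vector (axis times angle).
In Python, from station import get_obs, get_image, finish_job gives the robot as it stands. The module is installed in compiled form; this text tells all that it offers.
- The arm moves only by the tool carry_out, never from a script. Its argument "rows" is a list of rows, each a list of 7 numbers: the turn, a rotation vector about the tool's x, y, z as a fraction of full scale, then the shift along the tool's x, y, z as a fraction of full scale, then the closure, from -1 (fully open) to 1 (shut). A call has 1 to 5 rows; each row is the pose to reach, as a shift and turn from the pose commanded when the call began, along the tool's axes at that moment, turning the shorter way round; what a row does not reach only later rows make up. Full scale, the value 1, is 300 mm for a shift and pi rad for a turn. A row lasts 1/10 s, in which the tool goes at most 50 mm and 8.59 degrees, less where a joint would pass 70% of its speed; a pose out of reach is approached as far as the arm can. A call with a number of a shift or a turn outside -1 to 1 is refused whole. A call with a gripper value outside its range is refused whole. The fingers move at their own pace and stop on an object; "force" is the grip in N (left out, the last holds). Time passes only in rows, so rows that repeat a pose let the fingers close. It gives the time, the measured TCP pose, the force, the opening and the grip force at its end, in the units of the state.
- get_obs(): the state, without advancing time (a new reading comes with each control period).
- get_image(name): name is "scene" or "side" or "wrist"; returns a dict with "img" (384x512x3 uint8, blue, green, red), "mtx" (3x3 intrinsics, pixels), "D" ([k1, k2, p1, p2, k3] as OpenCV has them; the pictures are not rectified), "R" (3x3) and "t" (3): a world point X has camera coordinates R X + t. Camera axes: x right, y down, z forward; pixel columns grow to the right and rows downward; lengths in m; the calibration is good to about 2 mm. A picture is of the moment at which its call begins. There is no depth.
- finish_job(): hands the job in; it is judged then, once.
The state is a dict: "t": time; "q": joint angles; "dq": joint speeds; "effort": joint torques, N m; "tool_pos": TCP position; "tool_rot": TCP orientation; "contact_force": force on the tool from outside, world axes, zero at the start; "wrist_torque": the same for the moment, N m; "opening": finger opening in m; "grip_force": force on a finger pad.
Only numpy, scipy, OpenCV 4.12 (cv2) and the standard library are available. Lean on these libraries where they do the work, as an engineer would, in place of code of your own. Each camera call takes 0.05 s, during which the arm holds its last target. There are 200 camera calls.

TASK

Get the kitchen scale ready for weighing into the bowl: with the fingertips, lightly press the long bar-shaped button until it goes down and let it come up again, then do the same with the large round button, and withdraw. Do not press the small round button, and leave the bowl and everything else standing where it is.

Things in the scene. Friction and masses are not known exactly. Their poses are not given: they have to be found in the camera images.
- scale: flat white kitchen scale, 230 (x) x 210 (y) x 25 mm high, fixed to the worktop. Origin: centre of its underside; z up, -x its front. Three buttons in a row along y on its front strip (top 20 mm above the worktop), at x = -87 mm, y = -65, 0, +65 mm, in varying order; a flat dark display behind the middle one. Behind: steel weighing plate, top 25 mm high, centre x = +35 mm.
- bar_button (a joint): travel of the long bar-shaped grey button (power), 40 mm along the scale's y by 14 mm: 0 m at rest, 0.006 m fully down; it counts as pressed from 0.0035 m. A spring pushes it back up when let go; it needs about 1 N to start moving and 4 N to go fully down.
- bar_button_top (a point): centre of the top face of the long bar-shaped grey button (power), 40 mm along the scale's y by 14 mm; at rest it is 29 mm above the worktop and 9 mm above the white strip; fully down it is still 1 mm above its black surround. It moves straight down with the button. z up, x and y as the scale's.
- bar_button_base: flat black surround, 2 mm high, of the long bar-shaped grey button (power), 40 mm along the scale's y by 14 mm. Origin: centre of its underside, on the strip, straight below the button; axes as the scale's.
- round_button (a joint): travel of the large round grey button (tare, sets the scale to zero), 26 mm in diameter: 0 m at rest, 0.006 m fully down; it counts as pressed from 0.0035 m. A spring pushes it back up when let go; it needs about 1 N to start moving and 4 N to go fully down.
- round_button_top (a point): centre of the top face of the large round grey button (tare, sets the scale to zero), 26 mm in diameter; at rest it is 29 mm above the worktop and 9 mm above the white strip; fully down it is still 1 mm above its black surround. It moves straight down with the button. z up, x and y as the scale's.
- round_button_base: flat black surround, 2 mm high, of the large round grey button (tare, sets the scale to zero), 26 mm in diameter. Origin: centre of its underside, on the strip, straight below the button; axes as the scale's.
- small_button (a joint): travel of the small round grey button (units), only 12 mm in diameter, not to be pressed: 0 m at rest, 0.006 m fully down; it counts as pressed from 0.0035 m. A spring pushes it back up when let go; it needs about 1 N to start moving and 4 N to go fully down.
- small_button_top (a point): centre of the top face of the small round grey button (units), only 12 mm in diameter, not to be pressed; at rest it is 29 mm above the worktop and 9 mm above the white strip; fully down it is still 1 mm above its black surround. It moves straight down with the button. z up, x and y as the scale's.
- small_button_base: flat black surround, 2 mm high, of the small round grey button (units), only 12 mm in diameter, not to be pressed. Origin: centre of its underside, on the strip, straight below the button; axes as the scale's.
- bowl: loose empty white bowl standing on the scale's steel plate, 120 mm across the rim, 45 mm high. Origin: centre of its underside; z up. Its rim stands 70 mm above the worktop; the rim's nearest edge is at least 50 mm behind the line of the button centres.
- garlic: loose garlic bulb, 58 mm across and 58 mm high, standing on the worktop close beside (at -y) or behind the scale, at least 110 mm from any button. Origin: centre of its underside. To be left alone.
- lemon: loose yellow lemon lying down, 80 x 57 x 56 mm, standing on the worktop close beside (at -y) or behind the scale, at least 110 mm from any button. Origin: centre of its underside. To be left alone.
- spice_jar: loose upright spice jar with a black cap, 41 mm in diameter, 105 mm high, standing on the worktop close beside (at -y) or behind the scale, at least 110 mm from any button. Origin: centre of its underside. To be left alone.
Not all that is in view belongs to the job. Of the things that look like the bowl, the smaller one is meant.

How it is judged:
By the outcome, as a careful person would: the job done as asked, in the order asked, and still so for the second after the job is handed in, with the robot touching nothing.
It also fails if it takes over 40 s, if anything falls off the work surface, if the arm or the gripper's body presses on something with over 40 N, if the wrist force passes 120 N, or if a joint passes its speed limit or range.

## Working session

There is one attempt and no reset: what is moved stays moved. The work goes in short steps, Python scripts to look and compute and a tool call to move; the robot and the scene stay as the last step left them, time stands still between calls to the robot, and variables do not carry over. Pictures are saved under pics/ and viewed, at most 10 in all, crops included, and the job is handed in when it is done.

Besides the shell and the picture viewer there is one more tool, called after "Request:" as name(argument=value, ...), one argument or row to a line, values as JSON. carry_out: Moves the arm, as the interface text tells. Shift numbers are shares of 300 mm and turn numbers shares of pi rad, none past 1 either way. Its arguments: {"type":"object","properties":{"rows":{"type":"array"},"force":{"type":"number"}},"required":["rows"]}

```bash
mkdir -p pics; cat > h.py <<'E'
import numpy as np, cv2, pickle
from station import get_obs, get_image, finish_job
from scipy.spatial.transform import Rotation as Rot
def ray(c,px,z):
    u=cv2.undistortPoints(np.array(px,float).reshape(-1,1,2),c['mtx'],np.array(c['D'],float)).reshape(-1,2)
    d=np.c_[u,np.ones(len(u))]@np.array(c['R']); o=-np.array(c['R']).T@np.array(c['t'])
    return o+d*((z-o[2])/d[:,2])[:,None]
def proj(c,X):
    return cv2.projectPoints(np.array(X,float).reshape(-1,1,3),cv2.Rodrigues(np.array(c['R']))[0],np.array(c['t'],float),c['mtx'],np.array(c['D'],float))[0].reshape(-1,2)
E
python3 - <<'E'
from h import *
cs={n:get_image(n) for n in('scene','side','wrist')}
pickle.dump(cs,open('c0.pkl','wb'))
cv2.imwrite('pics/a.png',cv2.resize(cs['scene']['img'],(800,600)))
cv2.imwrite('pics/b.png',np.hstack([cv2.resize(cs[n]['img'],(400,300)) for n in('side','wrist')]))
o=get_obs();print(o['tool_pos'],o['tool_rot'],o['opening'],o['t'])
E
```

```text
[0.17061127 0.60075653 0.2303343 ] [-4.33391858e-01 -3.11112669e+00  2.44554741e-03] 0.08519531691760762 0.15
```

View pics/a.png

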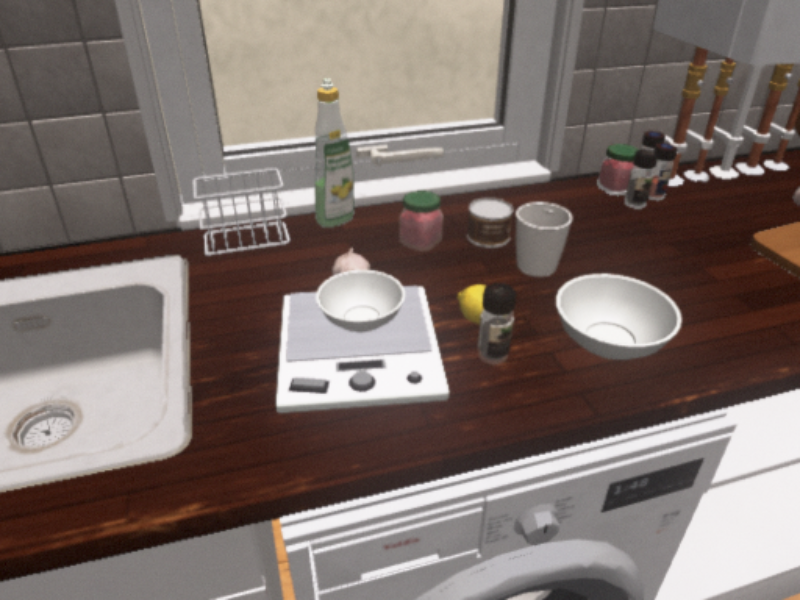

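View pics/b.png

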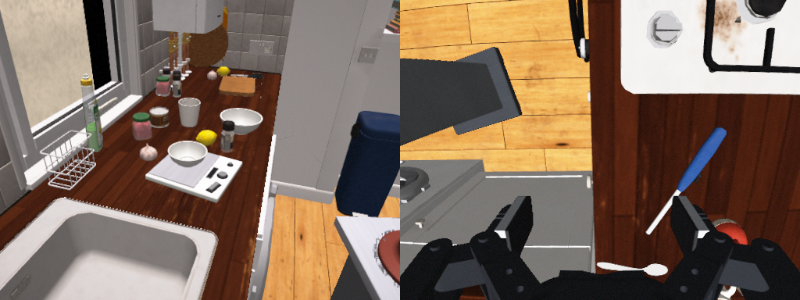

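The scene view shows the scale with its buttons (800-px coordinates): the bar at (309,385), the large round one at (362,381) and the small one at (414,377). The display at (360,365) is the other dark patch. In the side view (half picture) the buttons are at about (225,172), (218,185) and (211,172).

Next I'll measure the dark blobs in both views and take one close crop.

```bash
python3 - <<'E'
from h import *
cs=pickle.load(open('c0.pkl','rb'))
def blobs(c,x0,y0,x1,y1,th):
    g=cv2.cvtColor(c['img'],cv2.COLOR_BGR2GRAY)[y0:y1,x0:x1]
    n,l,s,ce=cv2.connectedComponentsWithStats((g<th).astype('uint8'))
    for i in range(1,n):
        if 12<s[i,4]<600:
            p=ce[i]+[x0,y0]; print(p.round(1),s[i],ray(c,p,.026)[0].round(4))
print('scene');blobs(cs['scene'],178,225,284,262,130)
print('side');blobs(cs['side'],245,205,310,255,130)
c=cs['scene'];A=c['img'][215:265,170:290];B=cs['side']['img'][185:260,180:320]
cv2.imwrite('pics/c.png',np.vstack([cv2.resize(A,(700,290),interpolation=cv2.INTER_CUBIC),cv2.resize(B,(700,300))]))
# white scale corners (scene 800px picks), top front at 20mm
print(ray(c,np.array([[279,400],[446,393]])*.64,.020))
E
```

```text
scene
[230.1 233.3] [ 39   6  28   6 126] [ 0.4647 -0.3046  0.026 ]
[264.9 242.1] [83 15  9  5 35] [ 0.4075 -0.3496  0.026 ]
[231.3 246.4] [46 17 16  8 72] [ 0.4307 -0.2888  0.026 ]
[197.3 247.9] [  7  18  25   9 116] [ 0.4602 -0.2317  0.026 ]
[250.4 259. ] [ 14  29  92   8 370] [ 0.3831 -0.3029  0.026 ]
side
[250.1 207.8] [ 0  0 14  8 64] [ 0.5199 -0.3492  0.026 ]
[294.1 210.7] [46  4  7  4 23] [ 0.4146 -0.3431  0.026 ]
[271.4 220.8] [20 10 14 13 80] [ 0.4701 -0.2974  0.026 ]
[283.9 225.6] [33 17 13  7 53] [ 0.4423 -0.28    0.026 ]
[272.8 241.3] [19 31 19 11 71] [ 0.4693 -0.221   0.026 ]
[251.6 252.1] [ 0 43 20  7 77] [ 0.5137 -0.1825  0.026 ]
[[ 0.46455475 -0.19462202  0.02      ]
 [ 0.3707072  -0.37261329  0.02      ]]
```

View pics/c.png

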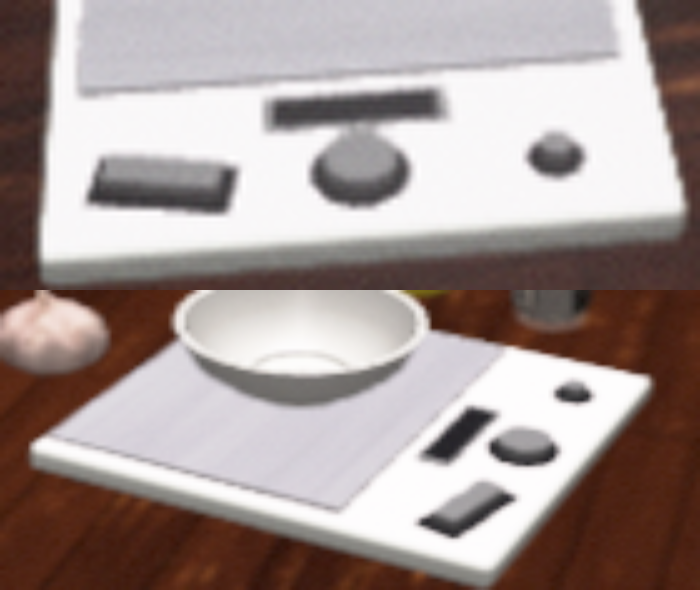

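```bash
cat >> h.py <<'E'
def plan(pos,yaw):
    """rows' numbers for TCP to pos with tool z down, tool y along world yaw (or half turn)"""
    o=get_obs(); R=Rot.from_rotvec(o['tool_rot']); best=None
    for s in(0,np.pi):
        y=np.array([np.cos(yaw+s),np.sin(yaw+s),0]); z=np.array([0,0,-1.]); x=np.cross(y,z)
        rv=(R.inv()*Rot.from_matrix(np.c_[x,y,z])).as_rotvec()
        if best is None or np.linalg.norm(rv)<np.linalg.norm(best): best=rv
    return np.r_[best/np.pi, R.inv().apply(np.array(pos)-o['tool_pos'])/.3].round(4)
E
python3 - <<'E'
from h import *
cs=pickle.load(open('c0.pkl','rb'))
def P(c): return c['mtx']@np.c_[c['R'],c['t']]
def und(c,p): return cv2.undistortPoints(np.array(p,float).reshape(-1,1,2),c['mtx'],np.array(c['D'],float),P=c['mtx']).reshape(-1,2)
a=np.array([[165,172],[361,168],[556,145]])/[700/120,5.8]+[169.5,214.5]
b=np.array([[480,503],[525,441],[574,386]])-[0,290]; b=b/[5,4]+[179.5,184.5]
print(ray(cs['scene'],a,.029).round(4));print(ray(cs['side'],b,.029).round(4))
X=cv2.triangulatePoints(P(cs['scene']),P(cs['side']),und(cs['scene'],a).T,und(cs['side'],b).T);print((X[:3]/X[3]).T.round(4))
o=get_obs();print(Rot.from_rotvec(o['tool_rot']).as_matrix().round(3),o['q'])
print(plan([.45,.3,.25],np.radians(66)),plan([.42,-.28,.2],np.radians(66)))
E
```

```text
[[ 0.4662 -0.2356  0.029 ]
 [ 0.4347 -0.2913  0.029 ]
 [ 0.4111 -0.3518  0.029 ]]
[[ 0.4634 -0.2297  0.029 ]
 [ 0.4408 -0.289   0.029 ]
 [ 0.4139 -0.3482  0.029 ]]
[[ 0.4643 -0.2341  0.0283]
 [ 0.4398 -0.2941  0.0246]
 [ 0.4134 -0.3532  0.0261]]
[[-0.962  0.273 -0.001]
 [ 0.273  0.962 -0.001]
 [ 0.    -0.002 -1.   ]] [ 1.17498800e+00  5.32234762e-02  1.61397829e+00  1.32135774e-05
  1.47600449e+00 -1.18983414e-01]
[-5.0000e-04 -0.0000e+00  4.5200e-02 -1.1698e+00 -7.0990e-01 -6.4700e-02] [-5.0000e-04 -0.0000e+00  4.5200e-02 -1.6020e+00 -2.5967e+00  1.0490e-01]
```

Request:
carry_out(
  rows=[
    [0, 0, 0.045, -0.667, -0.5, 0, 1],
    [0, 0, 0.045, -0.667, -0.5, 0, 1],
    [0, 0, 0.045, -0.667, -0.5, 0, 1],
    [0, 0, 0.045, -0.667, -0.5, 0, 1],
    [0, 0, 0.045, -0.667, -0.5, 0, 1],
  ],
  force=20,
)

```text
t: 0.65
tool_pos: [0.3228, 0.4005, 0.231]
tool_rot: [0.651, 3.073, -0.0]
contact_force: [0.3, 0.7, 0.0]
opening: 0.0123
grip_force: 0.0
```

```bash
python3 -c "
from h import *
print(get_obs()['tool_pos'],plan([.45,.1,.23],np.radians(66)),plan([.42,-.28,.2],np.radians(66)))"
```

```text
[0.32284476 0.4005272  0.23100394] [-0.000e+00  0.000e+00  4.000e-04 -7.937e-01 -7.438e-01  3.500e-03] [-0.0000e+00  0.0000e+00  4.0000e-04 -1.2159e+00 -1.9422e+00  1.0370e-01]
```

Request:
carry_out(
  rows=[
    [0, 0, 0, -0.65, -0.52, 0, 1],
    [0, 0, 0, -0.65, -0.52, 0, 1],
    [0, 0, 0, -0.65, -0.52, 0, 1],
    [0, 0, 0, -0.65, -0.52, 0, 1],
    [0, 0, 0, -0.65, -0.52, 0, 1],
  ],
)

```text
t: 1.15
tool_pos: [0.4374, 0.1786, 0.2312]
tool_rot: [0.652, 3.073, 0.0]
contact_force: [0.9, 0.5, 0.4]
opening: -0.0
grip_force: 0.0
```

Request:
carry_out(
  rows=[
    [0, 0, 0, -0.3, -0.75, 0, 1],
    [0, 0, 0, -0.3, -0.75, 0, 1],
    [0, 0, 0, -0.3, -0.75, 0, 1],
    [0, 0, 0, -0.3, -0.75, 0, 1],
    [0, 0, 0, -0.3, -0.75, 0, 1],
  ],
)

```text
t: 1.65
tool_pos: [0.4273, -0.0638, 0.2312]
tool_rot: [0.653, 3.072, -0.0]
contact_force: [1.2, -0.1, -0.2]
opening: 0.0002
grip_force: 0.0
```

Request:
carry_out(
  rows=[
    [0, 0, 0, -0.266, -0.67, 0.1, 1],
    [0, 0, 0, -0.266, -0.67, 0.1, 1],
    [0, 0, 0, -0.266, -0.67, 0.1, 1],
    [0, 0, 0, -0.266, -0.67, 0.1, 1],
    [0, 0, 0, -0.266, -0.67, 0.1, 1],
  ],
)

```text
t: 2.15
tool_pos: [0.418, -0.281, 0.2002]
tool_rot: [-0.658, -3.07, 0.0]
contact_force: [0.1, -0.5, -0.1]
opening: -0.0003
grip_force: 0.0
```

```bash
python3 - <<'E'
from h import *
o=get_obs();print(o['tool_pos'],o['tool_rot'],o['opening'],o['t'])
c=get_image('wrist');pickle.dump(c,open('w.pkl','wb'));cv2.imwrite('pics/d.png',c['img'])
B=[[.4645,-.233,.029],[.439,-.2915,.029],[.413,-.351,.029]]
print(proj(c,B))
E
```

```text
[ 0.41799752 -0.28095891  0.20017204] [-6.58059899e-01 -3.07025782e+00  2.79133999e-05] -0.0003361878829567155 2.15
[[316.39717355 195.48237462]
 [256.5536021  196.11982752]
 [195.7767934  196.70182005]]
```

View pics/d.png

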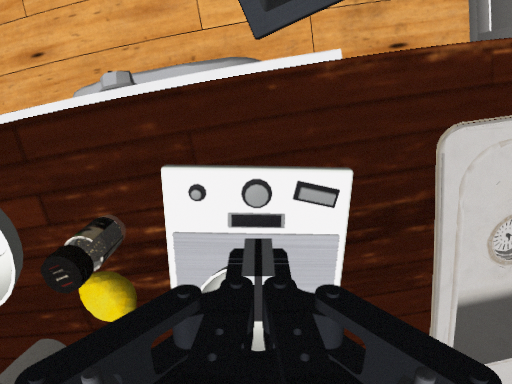

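The wrist view shows the small button at (197,192), the large round one at (257,194), the bar at (317,195) and the display at (257,220). The projected estimates land within a few pixels of these, so I'll refine from this view.

```bash
python3 - <<'E'
from h import *
c=pickle.load(open('w.pkl','rb'))
g=cv2.cvtColor(c['img'],cv2.COLOR_BGR2GRAY)[172:230,168:346]
n,l,s,ce=cv2.connectedComponentsWithStats((g<200).astype('uint8'))
for i in range(1,n):
    if s[i,4]>60:
        p=ce[i]+[168,172]; print(p.round(1),s[i],ray(c,p,.022)[0].round(4))
        f=ray(c,(np.argwhere(l==i)[:,::-1]+[168,172]),.022)[:,:2]; w,v=np.linalg.eigh(np.cov(f.T)); print(np.degrees(np.arctan2(*v[::-1,1])))
# grey tops
m=((g>90)&(g<190)).astype('uint8'); m=cv2.morphologyEx(m,cv2.MORPH_OPEN,np.ones((3,3),np.uint8))
n,l,s,ce=cv2.connectedComponentsWithStats(m)
for i in range(1,n):
    if 40<s[i,4]<1500: p=ce[i]+[168,172]; print('top',p.round(1),s[i],ray(c,p,.029)[0].round(4))
for p in ([.464,-.233,.08],[.439,-.2915,.08]): print(plan(p,np.radians(66)))
E
```

```text
[256.2 193. ] [ 73   7  31  29 724] [ 0.4377 -0.2914  0.022 ]
76.33604480318982
[315.6 193.9] [125   9  47  27 856] [ 0.4651 -0.2328  0.022 ]
53.477393542303865
[196.8 192.1] [ 20  12  18  17 251] [ 0.4103 -0.3499  0.022 ]
166.71376093157414
[255.6 220.1] [ 60  41  57  15 838] [ 0.4663 -0.305   0.022 ]
65.22479565496477
top [256.1 195.2] [ 77  12  23  23 419] [ 0.4378 -0.2915  0.029 ]
top [316.5 196. ] [131  16  37  17 421] [ 0.4651 -0.2331  0.029 ]
top [195.5 194.4] [23 18 10 10 84] [ 0.4106 -0.3501  0.029 ]
top [229.5 219.5] [60 41  4 14 56] [ 0.4514 -0.3295  0.029 ]
top [282.4 220.2] [113  42   4  14  53] [ 0.4758 -0.2771  0.029 ]
[-3.000e-04 -5.000e-04 -1.200e-03 -7.400e-02  2.107e-01  3.997e-01]
[-3.000e-04 -5.000e-04 -1.200e-03 -7.800e-02 -1.300e-03  3.999e-01]
```

Request:
carry_out(
  rows=[
    [0, 0, 0, -0.077, 0.211, 0.15, 1],
    [0, 0, 0, -0.077, 0.211, 0.3, 1],
    [0, 0, 0, -0.077, 0.211, 0.467, 1],
    [0, 0, 0, -0.077, 0.211, 0.467, 1],
    [0, 0, 0, -0.077, 0.211, 0.467, 1],
  ],
)

```text
t: 2.7
tool_pos: [0.4637, -0.226, 0.0572]
tool_rot: [-0.648, -3.066, -0.006]
contact_force: [0.5, -0.3, -0.3]
opening: 0.0001
grip_force: 0.0
```

```bash
python3 - <<'E'
from h import *
o=get_obs();print(o['tool_pos'],o['contact_force'],plan([.4651,-.2331,.032],np.radians(66)),plan([.4651,-.2331,.0243],np.radians(66)))
a=get_image('wrist')['img'][130:290,200:400];b=get_image('side')['img'][150:270,210:360]
cv2.imwrite('pics/e.png',np.hstack([cv2.resize(a,(400,320)),cv2.resize(b,(400,320))]))
E
```

```text
[ 0.46368398 -0.22600933  0.05720034] [ 0.50446833 -0.33320891 -0.31636282] [ 0.0006 -0.0026  0.0008 -0.0146 -0.0199  0.0838] [ 0.0006 -0.0026  0.0008 -0.0148 -0.0199  0.1095]
```

View pics/e.png

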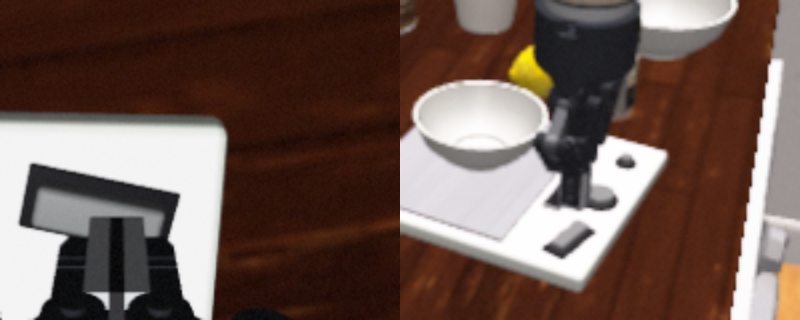

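The tool sits over the bar's near-right part, about 7 mm off and possibly still settling. I'll hold, then re-measure.

Request:
carry_out(
  rows=[
    [0, 0, 0, 0, 0, 0, 1],
    [0, 0, 0, 0, 0, 0, 1],
    [0, 0, 0, 0, 0, 0, 1],
  ],
)

```text
t: 3.1
tool_pos: [0.4669, -0.2299, 0.0629]
tool_rot: [0.652, 3.07, -0.002]
contact_force: [-0.6, 0.2, 0.1]
opening: -0.0001
grip_force: 0.0
```

```bash
python3 - <<'E'
from h import *
o=get_obs();print(o['tool_pos'],o['tool_rot'],o['contact_force'],plan([.4651,-.2331,.032],np.radians(66)))
c=get_image('wrist');g=cv2.cvtColor(c['img'],cv2.COLOR_BGR2GRAY)
print(proj(c,[[.4651,-.2331,.029],[.4378,-.2915,.029],o['tool_pos']]))
cv2.imwrite('pics/f.png',cv2.resize(c['img'][150:270,180:340],(640,480)))
E
```

```text
[ 0.46693123 -0.22992569  0.06286878] [ 6.51976583e-01  3.07041401e+00 -1.63316823e-03] [-0.60517825  0.24082067  0.09980166] [-1.000e-04  9.000e-04  1.000e-04  1.600e-03 -1.210e-02  1.029e-01]
[[251.37505555 228.22962331]
 [148.21636882 226.0865744 ]
 [257.11367364 255.94950268]]
```

View pics/f.png

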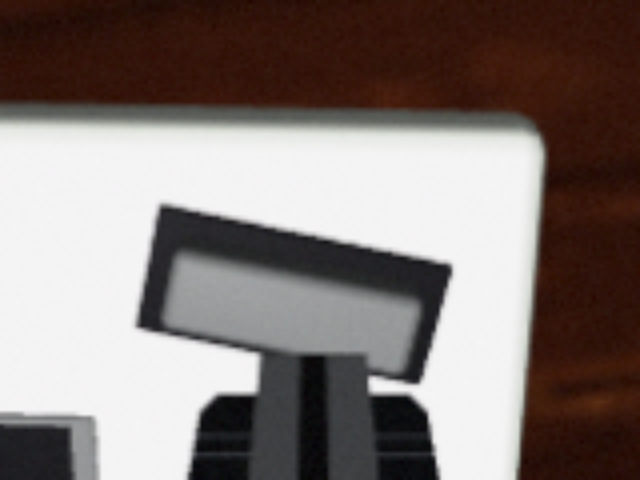

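Request:
carry_out(
  rows=[
    [0, 0, 0, 0, 0, 0.03, 1],
    [0, 0, 0, 0, 0, 0.06, 1],
    [0, 0, 0, 0, 0, 0.08, 1],
    [0, 0, 0, 0, 0, 0.08, 1],
    [0, 0, 0, 0, 0, 0.08, 1],
  ],
)

```text
t: 3.65
tool_pos: [0.4658, -0.229, 0.0366]
tool_rot: [-0.652, -3.072, -0.001]
contact_force: [-0.2, 0.4, 0.9]
opening: 0.0001
grip_force: 0.0
```

Request:
carry_out(
  rows=[
    [0, 0, 0, 0, 0, 0, 1],
    [0, 0, 0, 0, 0, 0, 1],
    [0, 0, 0, 0, 0, 0, 1],
    [0, 0, 0, 0, 0, 0, 1],
    [0, 0, 0, 0, 0, 0, 1],
  ],
)

```text
t: 4.15
tool_pos: [0.4662, -0.2293, 0.0374]
tool_rot: [0.652, 3.073, -0.0]
contact_force: [0.3, -0.2, 0.2]
opening: 0.0001
grip_force: 0.0
```

Request:
carry_out(
  rows=[
    [0, 0, 0, 0, -0.013, 0.01, 1],
    [0, 0, 0, 0, -0.013, 0.02, 1],
    [0, 0, 0, 0, -0.013, 0.028, 1],
    [0, 0, 0, 0, -0.013, 0.036, 1],
    [0, 0, 0, 0, -0.013, 0.036, 1],
  ],
)

```text
t: 4.65
tool_pos: [0.4643, -0.2328, 0.0262]
tool_rot: [-0.652, -3.072, 0.0]
contact_force: [-1.1, -0.1, 2.8]
opening: 0.0005
grip_force: 1.1
```

Request:
carry_out(
  rows=[
    [0, 0, 0, 0, 0, 0.003, 1],
    [0, 0, 0, 0, 0, 0.007, 1],
    [0, 0, 0, 0, 0, 0.007, 1],
    [0, 0, 0, 0, 0, 0.007, 1],
  ],
)

```text
t: 5.05
tool_pos: [0.4644, -0.2329, 0.0244]
tool_rot: [-0.652, -3.073, 0.0]
contact_force: [-2.5, 0.2, 3.5]
opening: -0.0002
grip_force: 1.6
```

Request:
carry_out(
  rows=[
    [0, 0, 0, 0, 0, 0.002, 1],
    [0, 0, 0, 0, 0, 0.002, 1],
    [0, 0, 0, 0, 0, 0.002, 1],
  ],
)

```text
t: 5.35
tool_pos: [0.4645, -0.2329, 0.0238]
tool_rot: [0.652, 3.073, -0.0]
contact_force: [-1.1, -0.7, 3.1]
opening: -0.0
grip_force: 1.7
```

Request:
carry_out(
  rows=[
    [0, 0, 0, 0, 0, -0.02, 1],
    [0, 0, 0, 0, 0, -0.05, 1],
    [0, 0, 0, 0, 0, -0.1, 1],
    [0, 0, 0, 0, 0, -0.1, 1],
    [0, 0, 0, 0, 0, -0.1, 1],
  ],
)

```text
t: 5.85
tool_pos: [0.4651, -0.2331, 0.0547]
tool_rot: [0.652, 3.071, -0.001]
contact_force: [-0.7, 0.7, -0.3]
opening: -0.0003
grip_force: 0.0
```

```bash
python3 - <<'E'
from h import *
o=get_obs();print(o['tool_pos'],o['contact_force'],plan([.4378,-.2915,.0374],np.radians(66)))
cv2.imwrite('pics/g.png',cv2.resize(get_image('wrist')['img'],(512,384)))
E
```

```text
[ 0.46511634 -0.23310569  0.05472442] [-0.65570451  0.6965181  -0.34653152] [-1.000e-04  7.000e-04  2.000e-04  4.300e-03 -2.148e-01  5.780e-02]
```

View pics/g.png

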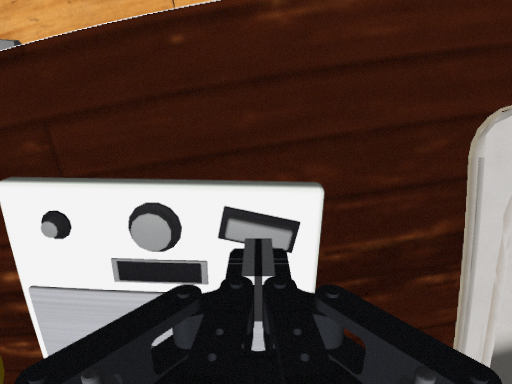

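The bar button at (260,230) has come back up. The large round button is at (155,227) and the small one at (55,226). The bar was pressed to about 5.2 mm, so I'll move on to the round one.

Request:
carry_out(
  rows=[
    [0, 0, 0, 0.004, -0.1, 0, 1],
    [0, 0, 0, 0.004, -0.2, 0, 1],
    [0, 0, 0, 0.004, -0.215, 0.03, 1],
    [0, 0, 0, 0.004, -0.215, 0.055, 1],
    [0, 0, 0, 0.004, -0.215, 0.055, 1],
  ],
)

```text
t: 6.4
tool_pos: [0.436, -0.2896, 0.0349]
tool_rot: [-0.651, -3.07, -0.004]
contact_force: [0.2, 0.2, -0.2]
opening: -0.0
grip_force: 0.0
```

Request:
carry_out(
  rows=[
    [0, 0, 0, 0, 0, 0, 1],
    [0, 0, 0, 0, 0, 0, 1],
    [0, 0, 0, 0, 0, 0, 1],
    [0, 0, 0, 0, 0, 0, 1],
    [0, 0, 0, 0, 0, 0, 1],
  ],
)

```text
t: 6.9
tool_pos: [0.4374, -0.2912, 0.0375]
tool_rot: [0.652, 3.073, -0.0]
contact_force: [-0.1, -0.2, 0.3]
opening: 0.0
grip_force: 0.0
```

```bash
python3 - <<'E'
from h import *
o=get_obs();print(o['tool_pos'],o['contact_force'],plan([.4378,-.2915,.0265],np.radians(66)))
c=get_image('wrist');print(proj(c,[[.4378,-.2915,.029]]))
cv2.imwrite('pics/i.png',cv2.resize(c['img'][150:270,180:340],(640,480)))
E
```

```text
[ 0.43742342 -0.29121096  0.03746066] [-0.11311429 -0.20301234  0.29618919] [-0.      0.0001  0.0003 -0.0015 -0.0004  0.0365]
[[256.91793465 248.98048542]]
```

View pics/i.png

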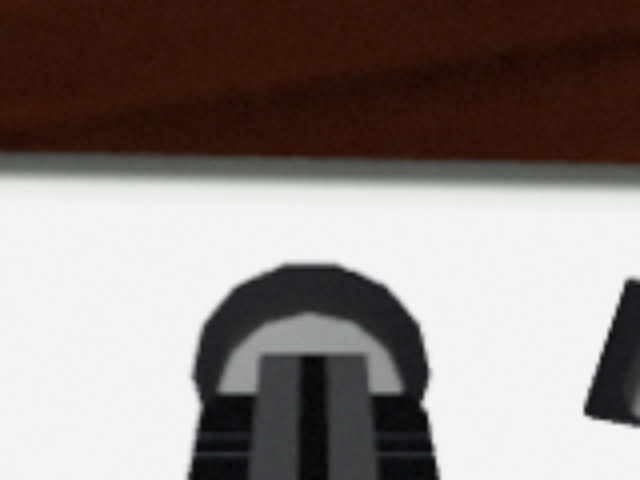

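The fingertips stand centred over the large round button, with its grey top around (310,370) in the crop. I'll press it now.

Request:
carry_out(
  rows=[
    [0, 0, 0, 0, 0, 0.01, 1],
    [0, 0, 0, 0, 0, 0.02, 1],
    [0, 0, 0, 0, 0, 0.028, 1],
    [0, 0, 0, 0, 0, 0.036, 1],
    [0, 0, 0, 0, 0, 0.036, 1],
  ],
)

```text
t: 7.45
tool_pos: [0.437, -0.2912, 0.0262]
tool_rot: [-0.652, -3.073, -0.0]
contact_force: [-0.1, 0.5, 2.7]
opening: -0.0
grip_force: 1.1
```

Request:
carry_out(
  rows=[
    [0, 0, 0, 0, 0, 0.003, 1],
    [0, 0, 0, 0, 0, 0.007, 1],
    [0, 0, 0, 0, 0, 0.009, 1],
    [0, 0, 0, 0, 0, 0.009, 1],
    [0, 0, 0, 0, 0, 0.009, 1],
  ],
)

```text
t: 7.95
tool_pos: [0.4371, -0.2912, 0.0238]
tool_rot: [-0.652, -3.073, -0.0]
contact_force: [-1.9, 0.5, 3.7]
opening: 0.0002
grip_force: 1.7
```

Pressed to about 5.2 mm at 3.7 N. Now I'll withdraw straight up.

Request:
carry_out(
  rows=[
    [0, 0, 0, 0, 0, -0.02, 1],
    [0, 0, 0, 0, 0, -0.07, 1],
    [0, 0, 0, 0, 0, -0.2, 1],
    [0, 0, 0, 0, 0, -0.35, 1],
    [0, 0, 0, 0, 0, -0.45, 1],
  ],
)

```text
t: 8.45
tool_pos: [0.4383, -0.2921, 0.1632]
tool_rot: [0.651, 3.069, -0.004]
contact_force: [0.5, -0.1, 0.5]
opening: 0.0
grip_force: 0.0
```

Request:
carry_out(
  rows=[
    [0, 0, 0, 0, 0, -0.15, 1],
    [0, 0, 0, 0, 0, -0.15, 1],
    [0, 0, 0, 0, 0, -0.15, 1],
    [0, 0, 0, 0, 0, -0.15, 1],
    [0, 0, 0, 0, 0, -0.15, 1],
  ],
)

```text
t: 8.95
tool_pos: [0.4365, -0.2906, 0.202]
tool_rot: [-0.651, -3.071, -0.002]
contact_force: [-0.4, 0.8, -0.4]
opening: -0.0001
grip_force: 0.0
```

```bash
python3 - <<'E'
from h import *
cv2.imwrite('pics/j.png',np.hstack([cv2.resize(get_image(n)['img'],(400,300)) for n in('side','wrist')]))
E
```

```text
(no output)
```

View pics/j.png

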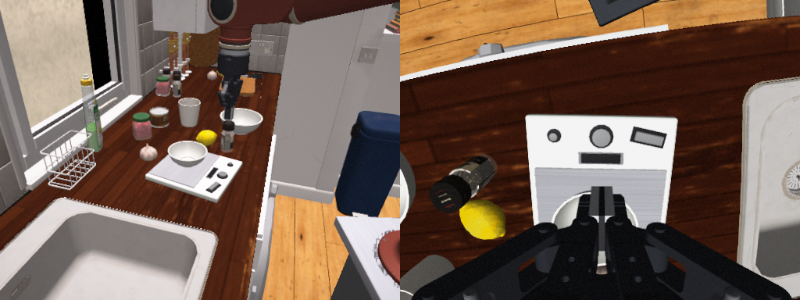

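The arm is clear. The bowl at (187,153), the jar, the lemon and the garlic are where they were, and all three buttons are up.

```bash
python3 -c "
from station import finish_job
print(finish_job())"
```

```text
the job is handed in; nothing more can be done
None
```

I pressed and released the bar button and then the large round button, each to about 5 mm. I then withdrew the arm, left the small button, bowl and everything else untouched, and handed the job in at about 9 s.

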